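Hang the lift-off door on a transformer housing

ROBOT

A 6-joint arm with a two-finger parallel gripper is mounted at the origin on the work surface. World frame = base frame: x ahead of the robot, y to its left, z up, the work surface at z = 0. Lengths are in m, angles in degrees, forces in N, time in s.
With the tool pointing down it reaches from about 0.25 to 0.8 m from the base axis. Payload 3.9 kg.
Tool frame: the origin (TCP) lies midway between the tips of the shut fingers; the grasp point (between the pads) lies 19 mm behind it; z points along the fingers, y is the direction in which the jaws open and shut (so a half turn about z gives the same grasp; the last joint's range is limited). The gripper opens to 85 mm and grips with 20 to 120 N. Pads are 22 mm wide; open, the fingers measure 114 mm over their backs; the gripper's body (76 mm by 85 mm) begins 54 mm behind the grasp point. The pads swing forward as they close: fully open they stand 13 mm farther back than shut.
Start: joints at [-68.64, 14.897, -7.913, 67.191, 0, 90], TCP at [0.191, -0.489, 0.231] pointing down, gripper open.
Joint ranges: [-159.42, 159.42], [-47.68, 98.78], [-73.54, 78.23], [-108.79, 121.32], [-90, 84.71], [-180, 180]. Speed limits (degrees/s): [147.25, 147.25, 180, 180, 180, 180].

INTERFACE

Orientations are given as a 3x3 rotation matrix whose columns are the frame's x, y, z axes.
In Python, from bench import sensors, capture, get_calibration, workorder gives the robot as it stands.
- The arm moves only by the tool step_arm, never from a script. Its argument "targets" is a list that holds one entry, the list of rows, each a list of 5 numbers: the closure in counts, from 0 (fully open) to 255 (shut), then the shift along the tool's x, y, z in m, then the turn about the tool's z in rad. In form: [[[gripper, tx, ty, tz, roll], ...]]. A call has 1 to 12 rows; each row is the pose to reach, as a shift and turn from the pose commanded when the call began, along the tool's axes at that moment; what a row does not reach only later rows make up. A row lasts 1/10 s, in which the tool goes at most 50 mm and 8.59 degrees, less where a joint would pass 70% of its speed; a pose out of reach is approached as far as the arm can. A call with a gripper value outside its range is refused whole. The fingers move at their own pace and stop on an object; "force" is the grip in N (left out, the last holds). Time passes only in rows, so rows that repeat a pose let the fingers close. It gives the time, the measured TCP pose, the force and the opening at its end, in the units of the state.
- sensors.read_state(): the state, without advancing time (a new reading comes with each control period).
- capture(name): name is "scene" or "top" or "wrist"; returns (picture, depth): 400x640x3 uint8, blue, green, red; 400x640 float32, m along the optical axis (not along the pixel's ray), 0 where there is no reading.
- get_calibration(name): a dict with "fx", "fy", "cx", "cy" (pixels), "T" (4x4, takes a point from camera to world coordinates); the wrist camera has in their place "T_tool_cam" (4x4, takes a point from camera to tool coordinates, whose origin is the TCP and whose axes are the flange's). Camera axes: x right, y up, looking along -z (the intrinsics and any distortion apply to the point x, -y, -z); pixel columns grow to the right and rows downward; lengths in m; the calibration is good to about 2 mm. A picture is of the moment at which its call begins: read the wrist's pose just before it. get_calibration takes no time and is no camera call.
- workorder.sign_off(): hands the job in, once; it reports no verdict.
The state is a dict: "t": time; "q": joint angles; "dq": joint speeds; "joint_torque": joint torques, N m; "position": TCP position; "eef_rot": TCP orientation; "wrist_force": force on the tool from outside, world axes, zero at the start; "moment": the same for the moment, N m; "grip_width": finger opening in m.
Only numpy, scipy, OpenCV 4.12 (cv2) and the standard library are available. Lean on these libraries where they do the work, as an engineer would, in place of code of your own. Each camera call takes 0.05 s, during which the arm holds its last target.

TASK

One of the white panels in the wooden rack is the door of the open transformer housing: it is the one with two ring-shaped hinge knuckles on its edge. Lift it out and hang it on the housing: lower it, still held, until both knuckles are over their upright pins, let it rest fully home on both brackets, and let go. Leave the other two panels standing in the rack.

Things in the scene. Friction and masses are not known exactly. Their poses are not given: they have to be found in the camera images.
- door_mid (a point): Centre of the white steel door: 8 mm thick (x), 160 wide (y), 140 high (z up), 0.3-0.55 kg, on edge in a rack slot; pinch its top edge from above. Two ring knuckles on straps off its +y edge share an upright axis 120 mm from here along +y: 36 mm outside, 28 bore, 20 high, undersides 62 below and 42 above here. In the rack they point about to the robot's left.
- pin_low (a point): Foot of the lower of two fixed upright pins on the housing; the upper foot is 104 mm above it. Pins 28 mm tall, 20 across at foot, 6 at tip, each on an 8 mm thick bracket 40 mm out from the housing's open side; -y points out of it, z up. Home: knuckles on brackets, any swing angle, sag 5 deg. Come in sideways, straight out (door y = this y), 35-70 mm high, then lower.
- cover_mid (a point): Centre of the plain white cover in another rack slot: 8 x 160 x 140 mm like the door, but no knuckles; axes as the door's. Stays in the rack. The plywood rack is 250 x 110 mm: panels stand parallel 80 mm apart, bottoms 10 mm above the table, tops at most 150, leaning up to 4 deg; raise a panel 40 mm to leave its slot, 150 to pass over the others.
- vent_mid (a point): Centre of the white vent panel in the remaining slot: 8 x 160 x 105 mm, lower than the others, louvred, no knuckles; axes as the door's. Stays in the rack. The housing is white, 200 mm wide, 170 deep, 190 high and fixed.
Things that resemble listed ones, but are neither listed nor needed, are in the scene too. What is shaped like the part that bears door_mid but pink is not meant. Leave any turquoise look-alike of the part that bears cover_mid alone.

How it is judged:
By the outcome, as a careful person would: the job done as asked, in the order asked, and still so for the second after the job is handed in, with the robot touching nothing.
It also fails if it takes over 46 s, if anything falls off the work surface, if the arm or the gripper's body presses on something with over 40 N, if the wrist force passes 120 N, or if a joint passes its speed limit or range.

## Working session

There is one attempt and no reset: what is moved stays moved. The work goes in short steps, Python scripts to look and compute and a tool call to move; the robot and the scene stay as the last step left them, time stands still between calls to the robot, and variables do not carry over. Pictures are saved under pics/ and viewed, and the job is handed in when it is done.

Besides the shell and the picture viewer there is one more tool, called after ">>>" by a JSON object that holds its "name" and its "arguments", one argument or row to a line. step_arm: Moves the arm, as the interface text tells. Its arguments: {"type":"object","properties":{"targets":{"type":"array"},"force":{"type":"number"}},"required":["targets"]}

```bash
ls; mkdir -p pics; python3 - <<'E'
from bench import sensors, capture, get_calibration
import cv2, numpy as np
s=sensors.read_state(); print(s['t'],s['position'],s['eef_rot'],s['grip_width'])
for n in ['scene','top','wrist']:
    p,d=capture(n); np.savez(f'{n}0.npz',p=p,d=d); cv2.imwrite(f'pics/{n}0.png',p)
    c=get_calibration(n); print(n,{k:np.round(v,4).tolist() if not isinstance(v,str) else v for k,v in c.items()})
E
```

```text
pics
0.0 [ 0.19098457 -0.48828975  0.23045679] [[ 9.31299588e-01  3.64253436e-01 -7.15362191e-04]
 [ 3.64254138e-01 -9.31297731e-01  1.85981719e-03]
 [ 1.12296156e-05 -1.99262062e-03 -9.99998015e-01]] 0.08533898734345535
scene {'fx': 484.6308, 'fy': 484.6308, 'cx': 322.5017, 'cy': 197.5819, 'T': [[0.3638, -0.6362, 0.6804, 1.1859], [0.9313, 0.2619, -0.253, -0.2809], [-0.0172, 0.7257, 0.6878, 0.8318], [0.0, 0.0, 0.0, 1.0]]}
top {'fx': 369.2572, 'fy': 369.2572, 'cx': 315.716, 'cy': 204.5324, 'T': [[-0.0116, 0.9992, -0.0392, 0.3876], [-0.9999, -0.0117, -0.0012, -0.0156], [-0.0017, 0.0392, 0.9992, 0.9114], [0.0, 0.0, 0.0, 1.0]]}
wrist {'fx': 275.5331, 'fy': 275.5331, 'cx': 321.1559, 'cy': 199.4057, 'T_tool_cam': [[-0.0001, 0.9537, 0.3007, 0.0774], [1.0, 0.0003, -0.0006, -0.0012], [-0.0007, 0.3007, -0.9537, -0.1424], [0.0, 0.0, 0.0, 1.0]]}
```

View pics/scene0.png

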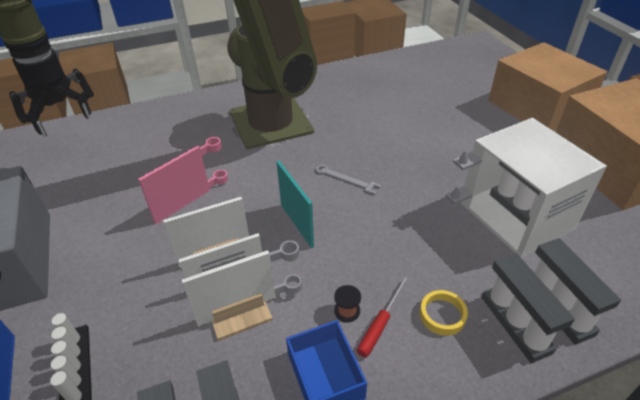

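View pics/top0.png

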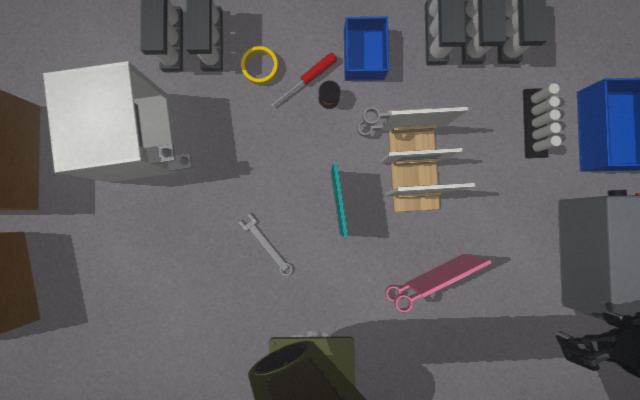

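View pics/wrist0.png

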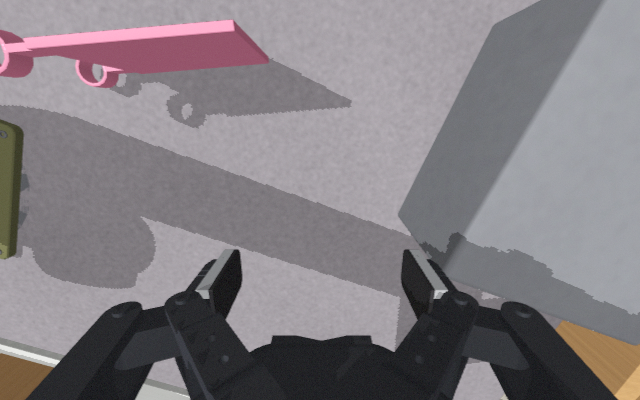

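The door is the far rack panel (top view ~(425,118), knuckles ~(370,118)). The housing pins are at top ~(168,153) and (182,160). I'll zoom in on these and get point clouds.

```bash
cat > h.py <<'E'
import numpy as np, cv2
from bench import get_calibration
def cloud(n,d,Tt=None):
    c=get_calibration(n); v,u=np.mgrid[0:400,0:640].astype(float)
    P=np.stack([(u-c['cx'])/c['fx']*d,-(v-c['cy'])/c['fy']*d,-d],-1)
    T=np.array(c['T']) if n!='wrist' else Tt@np.array(c['T_tool_cam'])
    W=P@T[:3,:3].T+T[:3,3]; W[d<=0]=np.nan
    return W
def proj(n,X,Tt=None):
    c=get_calibration(n); T=np.array(c['T']) if n!='wrist' else Tt@np.array(c['T_tool_cam'])
    p=(np.atleast_2d(X)-T[:3,3])@T[:3,:3]
    return np.stack([c['cx']+c['fx']*p[:,0]/-p[:,2],c['cy']+c['fy']*p[:,1]/p[:,2]],-1)
def tool(s):
    T=np.eye(4);T[:3,:3]=s['eef_rot'];T[:3,3]=s['position'];return T
E
python3 - <<'E'
import cv2,numpy as np
from h import *
a=np.load('scene0.npz');b=np.load('top0.npz')
def crop(p,x0,y0,x1,y1,f): return cv2.resize(p[y0:y1,x0:x1],None,fx=f,fy=f,interpolation=cv2.INTER_CUBIC)
cv2.imwrite('pics/z1.png',crop(a['p'],140,180,340,340,4))
cv2.imwrite('pics/z2.png',crop(a['p'],440,110,620,260,4))
cv2.imwrite('pics/z3.png',crop(b['p'],340,90,500,220,5))
cv2.imwrite('pics/z4.png',crop(b['p'],40,50,200,190,4))
W=cloud('top',b['d'])
for v in range(104,124,2): print(v,[np.round(W[v,u]*1000).tolist() for u in (362,371,380,395,430,460)])
E
```

```text
104 [[674.0, -133.0, -1.0], [674.0, -156.0, -3.0], [673.0, -178.0, -0.0], [672.0, -215.0, -1.0], [671.0, -303.0, -1.0], [671.0, -378.0, -2.0]]
106 [[668.0, -133.0, 1.0], [668.0, -156.0, -2.0], [668.0, -178.0, -3.0], [nan, nan, nan], [666.0, -302.0, 1.0], [665.0, -377.0, -0.0]]
108 [[662.0, -133.0, 2.0], [620.0, -134.0, 141.0], [663.0, -178.0, -3.0], [663.0, -216.0, -3.0], [658.0, -300.0, 9.0], [616.0, -318.0, 148.0]]
110 [[658.0, -133.0, 0.0], [619.0, -135.0, 130.0], [657.0, -177.0, 3.0], [655.0, -213.0, 7.0], [612.0, -256.0, 148.0], [611.0, -318.0, 149.0]]
112 [[653.0, -133.0, -1.0], [652.0, -155.0, 1.0], [653.0, -178.0, -3.0], [609.0, -182.0, 148.0], [607.0, -254.0, 151.0], [610.0, -322.0, 139.0]]
114 [[648.0, -133.0, -2.0], [648.0, -155.0, -2.0], [607.0, -152.0, 141.0], [604.0, -182.0, 150.0], [608.0, -260.0, 132.0], [611.0, -329.0, 120.0]]
116 [[607.0, -116.0, 126.0], [643.0, -155.0, -0.0], [604.0, -153.0, 138.0], [604.0, -185.0, 135.0], [608.0, -265.0, 116.0], [640.0, -377.0, -0.0]]
118 [[603.0, -116.0, 126.0], [638.0, -155.0, -2.0], [604.0, -155.0, 123.0], [604.0, -189.0, 119.0], [608.0, -270.0, 101.0], [635.0, -377.0, -0.0]]
120 [[633.0, -132.0, -1.0], [632.0, -155.0, 1.0], [632.0, -177.0, 0.0], [605.0, -192.0, 101.0], [609.0, -276.0, 83.0], [631.0, -377.0, -3.0]]
122 [[618.0, -127.0, 38.0], [590.0, -133.0, 140.0], [627.0, -177.0, 0.0], [605.0, -196.0, 83.0], [609.0, -281.0, 65.0], [625.0, -376.0, 1.0]]
```

View pics/z1.png

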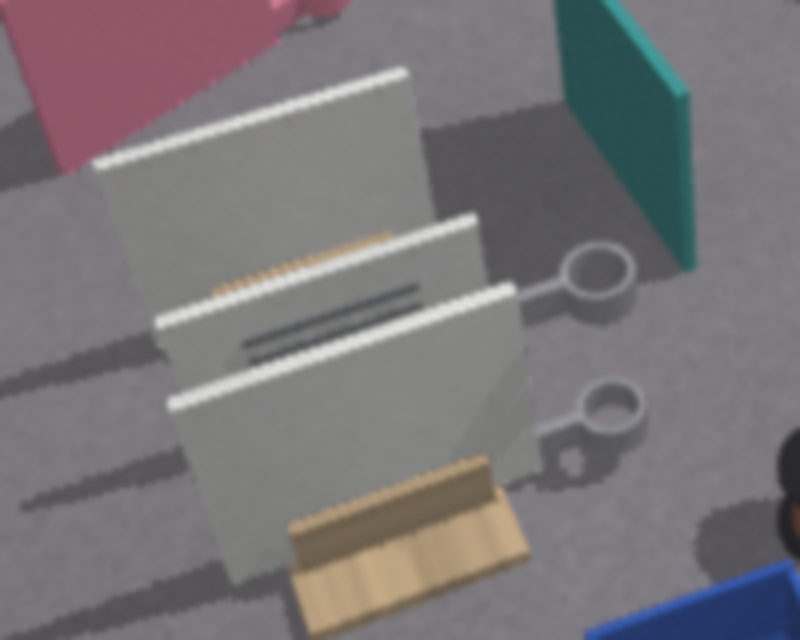

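View pics/z2.png

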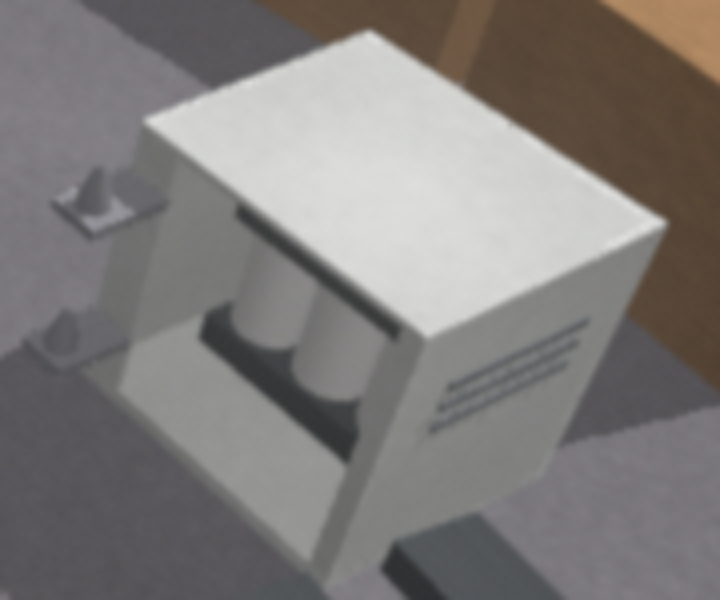

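View pics/z3.png

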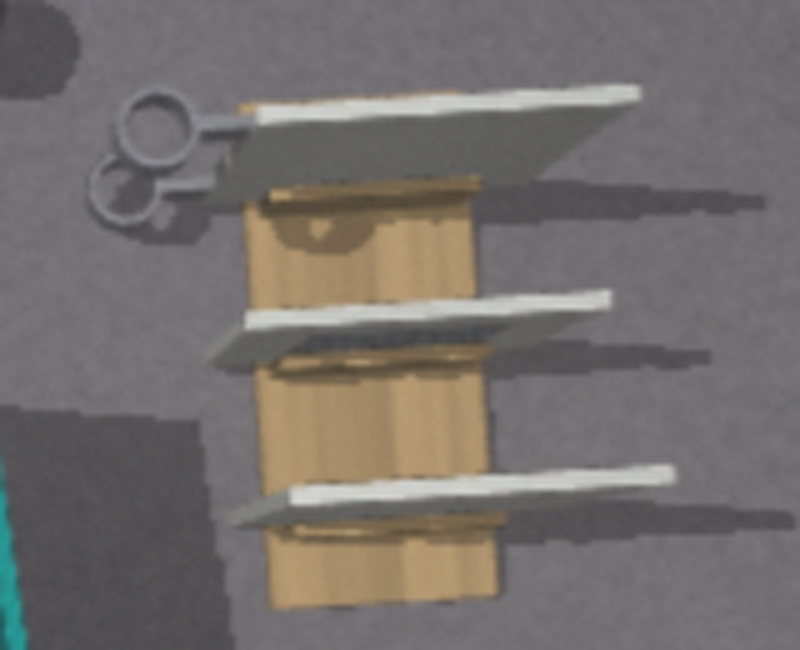

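View pics/z4.png

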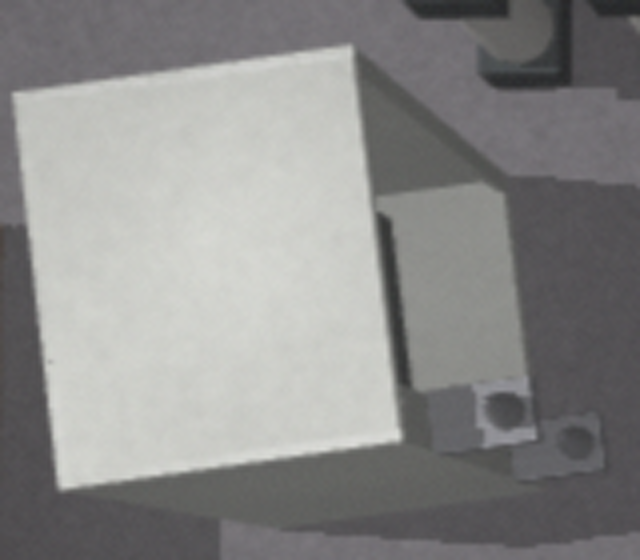

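```bash
python3 - <<'E'
import cv2,numpy as np
from h import *
np.set_printoptions(precision=1,suppress=True)
for n in ['top','scene']:
    a=np.load(n+'0.npz'); W=cloud(n,a['d'])*1000; p=a['p'].astype(int)
    gray=(p.max(-1)-p.min(-1)<25)
    x,y,z=W[...,0],W[...,1],W[...,2]
    # door region
    m=gray&(x>575)&(x<640)&(y>-345)&(y<-100)&(z>20)
    P=W[m]; print(n,'door pts',len(P))
    pan=P[(P[:,1]<-180)]
    e=pan[pan[:,2]>146]; 
    q=np.polyfit(e[:,1],e[:,0],1); print(' top edge n',len(e),'x=%.4f*y+%.1f'%tuple(q),'y range',np.percentile(e[:,1],[1,99]),'z',np.median(e[:,2]), np.percentile(e[:,2],95))
    f=pan[(pan[:,2]<140)&(pan[:,2]>60)]
    A=np.c_[f[:,1],f[:,2],np.ones(len(f))]; s=np.linalg.lstsq(A,f[:,0],rcond=None)[0]; print(' face x= a*y+b*z+c',np.round(s,4), 'res',np.std(A@s-f[:,0]),'y ext',np.percentile(f[:,1],[0.5,99.5]))
    for lo,hi in ((100,145),(20,60)):
        k=P[(P[:,1]>-165)&(P[:,2]>lo)&(P[:,2]<hi)]
        if len(k): print(' knuckle',lo,len(k),k.min(0),k.max(0),'mid',(k.min(0)+k.max(0))/2)
    # neighbors
    for c in (520,440):
        m=gray&(abs(x-c)<25)&(y>-370)&(y<-170)&(z>30); Q=W[m]; 
        if len(Q): print(' nb',c,len(Q),np.percentile(Q,[1,99],axis=0))
    # housing
    m=gray&(y>150)&(x>250)&(z>180)&(z<215)&(y<800)
    H=W[m]; H=H[(H[:,0]<800)]
    print(' housing top',len(H),H.min(0),H.max(0)); r=cv2.minAreaRect(H[:,:2].astype(np.float32)); print(r, cv2.boxPoints(r))
    np.save('H_'+n,H)
E
```

```text
top door pts 1599
 top edge n 296 x=-0.0497*y+598.4 y range [-332.4 -181.7] z 149.02277970107508 151.0716204242334
 face x= a*y+b*z+c [ -0.   -0.  595.8] res 0.3602644915886452 y ext [-332.3 -180.6]
 knuckle 100 197 [ 587.6 -164.9  119.8] [ 622.7 -116.   143.8] mid [ 605.1 -140.5  131.8]
 knuckle 20 105 [ 587.9 -163.8   20.2] [ 620.9 -116.    42.4] mid [ 604.4 -139.9   31.3]
 nb 520 675 [[ 523.8 -330.8   33.4]
 [ 538.2 -173.5  117. ]]
 nb 440 564 [[ 444.2 -341.5   32.4]
 [ 458.3 -183.2  152.2]]
 housing top 8799 [485.9 288.2 180. ] [707.4 524.7 194.3]
((598.6972045898438, 406.46185302734375), (201.87423706054688, 214.909912109375), 7.895318508148193) [[484.  499. ]
 [513.5 286.2]
 [713.4 313.9]
 [683.9 526.8]]
scene door pts 4385
 top edge n 438 x=-0.0477*y+600.2 y range [-332.2 -182.1] z 150.21161428475364 152.5549303883644
 face x= a*y+b*z+c [ -0.    0.  602.5] res 0.9818964322057201 y ext [-333.3 -181. ]
 knuckle 100 355 [ 587.7 -164.9  120.3] [ 624.2 -117.5  144.9] mid [ 605.9 -141.2  132.6]
 knuckle 20 286 [ 587.2 -164.4   20.2] [ 624.5 -117.7   41.9] mid [ 605.8 -141.    31. ]
 nb 520 1630 [[ 526.  -332.4   64.9]
 [ 539.6 -176.3  117.8]]
 nb 440 3143 [[ 447.4 -342.5   39.7]
 [ 460.2 -186.   152.2]]
 housing top 5253 [484.8 287.4 180.1] [708.3 524.2 195.7]
((598.166259765625, 407.3494873046875), (203.38694763183594, 219.73728942871094), 7.711315631866455) [[482.7 502.6]
 [512.1 284.8]
 [713.7 312.1]
 [684.2 529.9]]
```

```bash
python3 - <<'E'
import cv2,numpy as np
from h import *
np.set_printoptions(precision=1,suppress=True,linewidth=180)
for n,(u0,u1,v0,v1) in {'top':(140,195,140,178),'scene':(445,485,148,206)}.items():
    a=np.load(n+'0.npz'); W=cloud(n,a['d'])*1000
    # zoom
    H=np.load(f'H_{n}.npy'); H=H[(abs(H[:,2]-np.median(H[:,2]))<5)]
    import collections
    # height hist of region
    R=W[v0:v1,u0:u1].reshape(-1,3); R=R[np.isfinite(R[:,0])]
    m=(R[:,0]>490)&(R[:,0]<570)&(R[:,1]>225)&(R[:,1]<285)&(R[:,2]>15)
    S=R[m]; h,e=np.histogram(S[:,2],bins=np.arange(15,215,5)); print(n,[(int(b),int(c)) for b,c in zip(e,h) if c])
    # housing front edge fit
    R2=np.array([[np.cos(np.radians(7.8)),np.sin(np.radians(7.8))],[-np.sin(np.radians(7.8)),np.cos(np.radians(7.8))]])
    Hl=H[:,:2]@R2.T; print(' housing local', np.percentile(Hl,[0.3,50,99.7],axis=0), np.median(H[:,2]))
    hh,ee=np.histogram(Hl[:,1],bins=np.arange(180,480,8)); print([(int(b),int(c)) for b,c in zip(ee,hh)])
    np.save('S_'+n,S)
E
```

```text
top [(40, 1), (45, 8), (50, 42), (55, 7), (60, 4), (145, 1), (150, 18), (155, 56), (160, 6), (165, 5)]
 housing local [[548.4 257.3]
 [647.3 341.7]
 [748.2 427.4]] 189.86089679969268
[(180, 0), (188, 0), (196, 0), (204, 0), (212, 0), (220, 0), (228, 0), (236, 0), (244, 0), (252, 220), (260, 403), (268, 415), (276, 388), (284, 409), (292, 408), (300, 403), (308, 407), (316, 414), (324, 399), (332, 406), (340, 405), (348, 405), (356, 422), (364, 398), (372, 408), (380, 401), (388, 399), (396, 413), (404, 404), (412, 416), (420, 367), (428, 10), (436, 0), (444, 0), (452, 0), (460, 0), (468, 0)]
scene [(45, 13), (50, 32), (55, 14), (60, 7), (65, 2), (70, 2), (145, 1), (150, 21), (155, 43), (160, 11), (165, 7), (170, 2), (175, 1)]
 housing local [[548.6 254.9]
 [658.7 335.7]
 [748.8 426.7]] 191.01185047746222
[(180, 0), (188, 0), (196, 0), (204, 0), (212, 1), (220, 0), (228, 0), (236, 0), (244, 0), (252, 259), (260, 249), (268, 249), (276, 248), (284, 243), (292, 237), (300, 246), (308, 236), (316, 234), (324, 243), (332, 227), (340, 236), (348, 217), (356, 238), (364, 224), (372, 228), (380, 215), (388, 219), (396, 226), (404, 224), (412, 209), (420, 180), (428, 4), (436, 0), (444, 0), (452, 0), (460, 0), (468, 0)]
```

```bash
cat > ov.py <<'E'
import cv2,numpy as np
from h import *
def cone(img,n,ft,f,u0,v0,T=None,col=(0,0,255)):
    t=np.linspace(0,2*np.pi,40)
    for r,dz in ((.010,0),(.003,.028)):
        X=np.c_[ft[0]+r*np.cos(t),ft[1]+r*np.sin(t),np.full(40,ft[2]+dz)]
        q=(proj(n,X,T)-[u0-.5,v0-.5])*f-.5
        cv2.polylines(img,[np.round(q*16).astype(int)],True,col,1,cv2.LINE_AA,4)
E
python3 - <<'E'
import cv2,numpy as np
from h import *
from ov import cone
np.set_printoptions(precision=1,suppress=True,linewidth=180)
def ray(n,u,v):
    c=get_calibration(n);T=np.array(c['T']);d=T[:3,:3]@np.array([(u-c['cx'])/c['fx'],-(v-c['cy'])/c['fy'],-1]);return T[:3,3],d
def atz(n,u,v,z):
    o,d=ray(n,u,v); return (o+d*(z-o[2])/d[2])*1000
print('top up',atz('top',166.1,151.9,.160),'low',atz('top',184.1,160.2,.056))
print('scene tips',atz('scene',464.2,152.4,.184),atz('scene',456.4,187.4,.080))
print('scene base',atz('scene',464.2,161.3,.156),atz('scene',456.4,196.3,.052))
for n in ['top','scene']:
    S=np.load(f'S_{n}.npy')
    for lo,hi in ((45,57),(149,160)):
        B=S[(S[:,2]>lo)&(S[:,2]<hi)]; print(n,len(B),B.min(0),B.max(0),np.median(B,0))
    H=np.load(f'H_{n}.npy'); H=H[(abs(H[:,2]-np.median(H[:,2]))<5)&(H[:,1]>0)]
    r=cv2.minAreaRect(H[:,:2].astype(np.float32)); print(r)
f=np.array([.512,.252,.052])
import sys
ft=(atz('top',166.1,151.9,.160)[:2]+atz('top',184.1,160.2,.056)[:2])/2000
print(ft)
for n,(u0,v0,u1,v1) in {'top':(140,130,200,175),'scene':(440,140,490,210)}.items():
    p=np.load(n+'0.npz')['p']; F=10 if n=='top' else 8
    im=cv2.resize(p[v0:v1,u0:u1],None,fx=F,fy=F,interpolation=cv2.INTER_CUBIC)
    for z in (.052,.156): cone(im,n,[ft[0],ft[1],z],F,u0,v0)
    cv2.imwrite(f'pics/ov_{n}.png',im)
E
```

```text
top up [528.6 290.7 160. ] low [528.1 291.   56. ]
scene tips [529.7 288.7 184. ] [527.4 291.6  80. ]
scene base [528.  295.8 156. ] [529.3 296.   52. ]
top 54 [512.4 276.5  46.3] [545.7 284.7  56.8] [526.6 280.7  52.2]
top 74 [512.  276.2 150.3] [545.8 284.5 158.9] [526.7 280.4 156.3]
((596.1524658203125, 427.3099670410156), (201.7724609375, 172.44969177246094), 7.589893341064453)
scene 55 [512.4 274.6  46.9] [545.5 284.6  56.3] [530.1 279.9  53.3]
scene 64 [513.4 274.6 150.2] [547.4 285.  159.7] [530.4 279.8 156.5]
((597.9852294921875, 408.37548828125), (203.3679962158203, 217.75259399414062), 7.752895355224609)
[0.5 0.3]
```

View pics/ov_top.png

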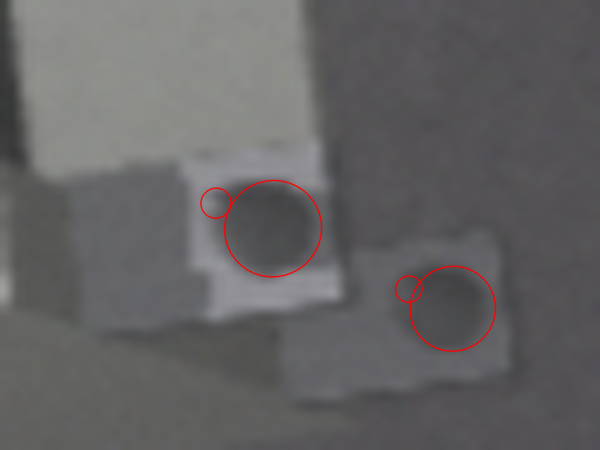

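View pics/ov_scene.png

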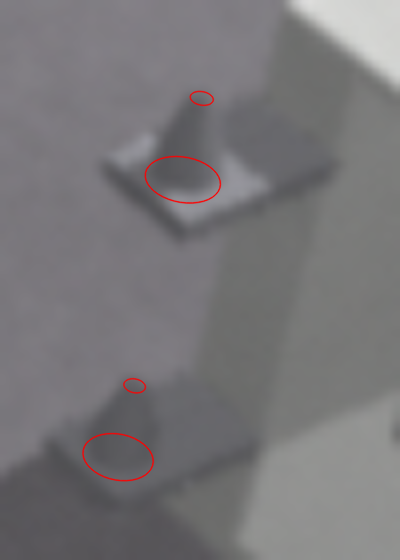

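```bash
cat >> h.py <<'E'
def cmd(x,y,z,yaw):
    """shift/roll from current measured pose to world TCP x,y,z and tool-x yaw(deg)"""
    from bench import sensors
    s=sensors.read_state(); R=np.array(s['eef_rot']); d=R.T@(np.array([x,y,z])-s['position'])
    y0=np.degrees(np.arctan2(R[1,0],R[0,0])); print('t',round(s['t'],2),'pos',np.round(s['position'],4),'yaw',round(y0,2),'w',round(s['grip_width'],4),'F',np.round(s['wrist_force'],1),'q',np.round(s['q'],1))
    print('shift',np.round(d,4),'roll',round(-np.radians(yaw-y0),4))
E
python3 - <<'E'
from h import *
cmd(.612,-.257,.30,92.8)
W=cloud('top',np.load('top0.npz')['d'])*1000
p=W[195:310,558:640].reshape(-1,3); print('box',np.nanpercentile(p,[1,50,99],axis=0))
E
```

```text
t 0.15 pos [ 0.1911 -0.4885  0.2307] yaw 21.36 w 0.0852 F [-0.2  0.5 -0.1] q [-68.6  14.9  -8.   67.2   0.   90. ]
shift [ 0.4763 -0.0623 -0.0692] roll -1.2468
box [[ 177.40683252 -671.84642605   -2.13156183]
 [ 309.65167115 -610.02066836  128.33408656]
 [ 436.38177739 -606.64590256  161.28805175]]
```

>>> {"name": "step_arm", "arguments": {
  "targets": [
    [[0,0,0,-0.05,0],[0,0.02,0,-0.1,-0.14],[0,0.06,-0.01,-0.12,-0.28],[0,0.11,-0.015,-0.12,-0.42],[0,0.16,-0.02,-0.12,-0.56],[0,0.21,-0.027,-0.11,-0.7],[0,0.26,-0.033,-0.1,-0.84],[0,0.31,-0.04,-0.09,-0.98],[0,0.36,-0.047,-0.08,-1.12],[0,0.41,-0.053,-0.07,-1.247],[0,0.45,-0.06,-0.07,-1.247],[0,0.4763,-0.0623,-0.0692,-1.247]]
  ],
  "force": 80
}}

```text
t: 1.35
position: [0.6146, -0.2546, 0.2987]
eef_rot: [[-0.052, 0.999, -0.001], [0.999, 0.052, 0.002], [0.002, -0.001, -1.0]]
wrist_force: [0.1, -1.3, 0.0]
grip_width: 0.0854
```

```bash
python3 - <<'E'
from h import *
from bench import sensors,capture
np.set_printoptions(precision=1,suppress=True)
s=sensors.read_state();T=tool(s)
p,d=capture('wrist'); cv2.imwrite('pics/w1.png',p)
W=cloud('wrist',d,T)*1000
x,y,z=W[...,0],W[...,1],W[...,2]
g=(p.max(-1).astype(int)-p.min(-1)<25)
m=g&(abs(x-610)<30)&(y<-150)&(y>-345)&(z>145)&(z<158); e=W[m]
q=np.polyfit(e[:,1],e[:,0],1);print(len(e),q*[1000,1],np.percentile(e,[1,50,99],axis=0),'x at -256:',np.polyval(q,-256))
for lo,hi in ((100,145),(15,60)):
  m=g&(abs(x-610)<35)&(y>-160)&(y<-90)&(z>lo)&(z<hi);k=W[m];print(len(k),k.min(0) if len(k) else 0,k.max(0) if len(k) else 0)
m=g&(abs(x-605)<25)&(y<-180)&(y>-345)&(z>60)&(z<140); f=W[m]
if len(f)>20:
  A=np.c_[f[:,1],f[:,2],np.ones(len(f))]; print(len(f),np.linalg.lstsq(A,f[:,0],rcond=None)[0]*[1000,1000,1])
for n in ['top','scene']:
    a=np.load(n+'0.npz'); W=cloud(n,a['d'])*1000; pp=a['p'].astype(int);x,y,z=W[...,0],W[...,1],W[...,2]
    m=(pp.max(-1)-pp.min(-1)<25)&(abs(x-605)<25)&(y<-180)&(y>-345)&(z>60)&(z<140); f=W[m]
    A=np.c_[f[:,1],f[:,2],np.ones(len(f))]; print(n,len(f),np.linalg.lstsq(A,f[:,0],rcond=None)[0]*[1000,1000,1])
cmd(.612,-.256,.113,92.8)
E
```

```text
1027 [-43.7 601.7] [[ 605.7 -330.7  148. ]
 [ 612.5 -247.2  149.7]
 [ 618.8 -175.1  151.5]] x at -256: 612.8977028185079
621 [ 590.1 -159.6  122.4] [ 625.  -116.5  144.2]
226 [ 590.5 -150.9   18.7] [ 624.4 -116.1   39.9]
top 631 [-46.6  -0.5 595.8]
scene 2265 [-47.2   1.  602.5]
t 1.4 pos [ 0.6 -0.3  0.3] yaw 93.11 w 0.0851 F [ 3.6 -0.3 -0.3] q [-22.4  29.3  24.3  85.    0.2  64.5]
shift [-0.  -0.   0.2] roll 0.0054
```

View pics/w1.png

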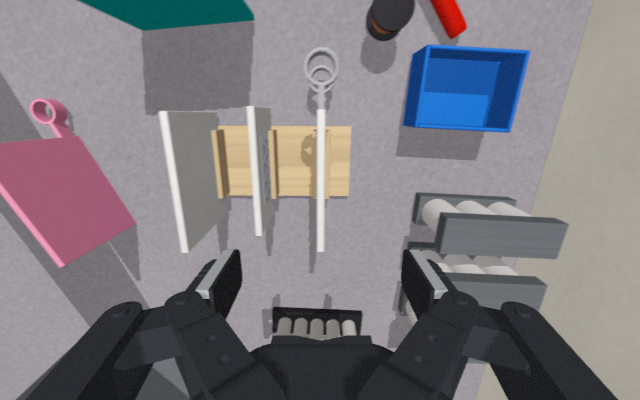

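```bash
python3 - <<'E'
from h import *
for n in ('top','scene'):
    W=cloud(n,np.load(n+'0.npz')['d'])*1000; x,y,z=W[...,0],W[...,1],W[...,2]
    for x0 in range(630,760,20):
        m=(x>x0)&(x<x0+20)&(y>-330)&(y<-180); print(n,x0,m.sum(),np.round(np.nanpercentile(z[m],[50,99])) if m.sum() else '')
np.set_printoptions(precision=4,suppress=True)
cmd(.6125,-.256,.113,92.65)
E
```

```text
top 630 15 [ 0. 10.]
top 650 303 [-0. 11.]
top 670 469 [-1.  2.]
top 690 471 [-1.  3.]
top 710 463 [-1.  3.]
top 730 495 [-1. 59.]
top 750 467 [-0. 60.]
scene 630 684 [10. 14.]
scene 650 878 [ 2. 13.]
scene 670 744 [1. 4.]
scene 690 693 [1. 4.]
scene 710 586 [1. 4.]
scene 730 676 [ 1. 62.]
scene 750 694 [ 1. 62.]
t 1.4 pos [ 0.6174 -0.2532  0.2979] yaw 93.11 w 0.0851 F [ 3.6 -0.3 -0.3] q [-22.4  29.3  24.3  85.    0.2  64.5]
shift [-0.003  -0.0052  0.1849] roll 0.008
```

>>> {"name": "step_arm", "arguments": {
  "targets": [
    [[0,0.001,0,0.05,0],[0,0.001,0,0.09,0],[0,0.001,0,0.09,0],[0,0.001,0,0.09,0],[0,0.001,0,0.09,0]]
  ]
}}

```text
t: 1.9
position: [0.6136, -0.2575, 0.2136]
eef_rot: [[-0.049, 0.999, 0.005], [0.999, 0.049, -0.002], [-0.002, 0.004, -1.0]]
wrist_force: [-0.0, 0.0, 0.7]
grip_width: 0.0855
```

```bash
python3 - <<'E'
from h import *
np.set_printoptions(precision=4,suppress=True)
cmd(.6125,-.256,.113,92.65)
E
```

```text
t 1.9 pos [ 0.6136 -0.2575  0.2136] yaw 92.78 w 0.0855 F [-0.   0.   0.7] q [-22.8  29.2  11.7  72.2  -0.   64.5]
shift [ 0.0017 -0.0015  0.1006] roll 0.0023
```

>>> {"name": "step_arm", "arguments": {
  "targets": [
    [[0,0.0015,-0.001,0.05,0.002],[0,0.0015,-0.001,0.08,0.002],[0,0.0015,-0.001,0.1,0.002],[0,0.0015,-0.001,0.1,0.002],[0,0.0015,-0.001,0.1,0.002]]
  ]
}}

```text
t: 2.4
position: [0.6127, -0.2559, 0.1131]
eef_rot: [[-0.047, 0.999, 0.004], [0.999, 0.047, -0.002], [-0.002, 0.004, -1.0]]
wrist_force: [0.3, -0.5, 1.1]
grip_width: 0.0856
```

```bash
python3 - <<'E'
from h import *
from bench import capture
np.set_printoptions(precision=4,suppress=True)
cmd(.6125,-.256,.113,92.65)
p,d=capture('wrist'); cv2.imwrite('pics/w2.png',p)
E
```

```text
t 2.4 pos [ 0.6127 -0.2559  0.1131] yaw 92.68 w 0.0856 F [ 0.3 -0.5  1.1] q [-22.7  31.9   1.1  59.   -0.   64.7]
shift [-0.     -0.0002  0.0001] roll 0.0004
```

View pics/w2.png

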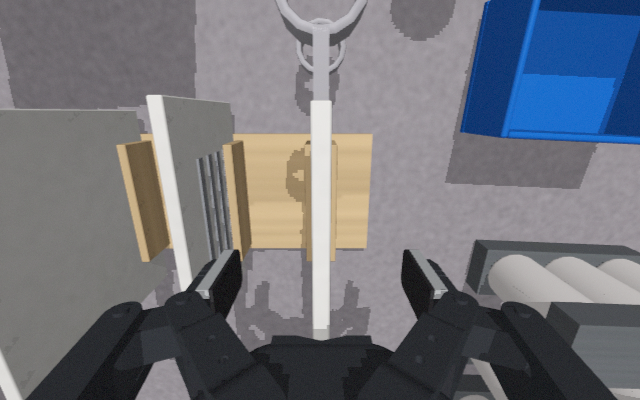

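>>> {"name": "step_arm", "arguments": {
  "targets": [
    [[255,0,0,0,0],[255,0,0,0,0],[255,0,0,0,0],[255,0,0,0,0],[255,0,0,0,0],[255,0,0,0,0],[255,0,0,0,0],[255,0,0,0,0]]
  ],
  "force": 90
}}

```text
t: 3.25
position: [0.6114, -0.2552, 0.1107]
eef_rot: [[-0.047, 0.999, 0.001], [0.999, 0.047, -0.0], [-0.0, 0.001, -1.0]]
wrist_force: [1.5, -0.4, 1.1]
grip_width: 0.0067
```

>>> {"name": "step_arm", "arguments": {
  "targets": [
    [[255,0,0,-0.015,0],[255,0,0,-0.03,0],[255,0,0,-0.045,0],[255,0,0,-0.06,0],[255,0,0,-0.08,0],[255,0,0,-0.1,0],[255,0,0,-0.13,0],[255,0,0,-0.16,0],[255,0,0,-0.175,0],[255,0,0,-0.175,0],[255,0,0,-0.175,0]]
  ]
}}

```text
t: 4.35
position: [0.6104, -0.2548, 0.284]
eef_rot: [[-0.047, 0.999, -0.002], [0.999, 0.047, 0.001], [0.001, -0.002, -1.0]]
wrist_force: [0.6, 0.2, -4.6]
grip_width: 0.0072
```

```bash
python3 - <<'E'
from h import *
from bench import capture
np.set_printoptions(precision=4,suppress=True)
cmd(.5578,.0734,.288,97.7)
p,d=capture('scene'); cv2.imwrite('pics/s1.png',p)
E
```

```text
t 4.35 pos [ 0.6104 -0.2548  0.284 ] yaw 92.7 w 0.0072 F [ 0.6  0.2 -4.6] q [-22.7  28.7  21.1  82.6  -0.   64.7]
shift [ 0.3303 -0.0371 -0.0036] roll -0.0873
```

View pics/s1.png

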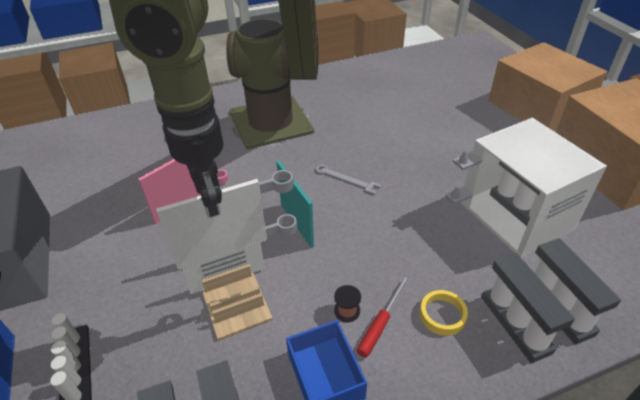

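>>> {"name": "step_arm", "arguments": {
  "targets": [
    [[255,0.015,-0.002,0,0],[255,0.045,-0.005,0,-0.01],[255,0.08,-0.009,0,-0.02],[255,0.12,-0.013,0,-0.03],[255,0.16,-0.018,0,-0.04],[255,0.2,-0.022,0,-0.055],[255,0.24,-0.027,0,-0.07],[255,0.275,-0.031,0,-0.08],[255,0.305,-0.034,0,-0.087],[255,0.322,-0.036,0,-0.087],[255,0.33,-0.037,0,-0.087],[255,0.33,-0.037,0,-0.087]]
  ]
}}

```text
t: 5.6
position: [0.5574, 0.074, 0.2847]
eef_rot: [[-0.136, 0.991, -0.002], [0.991, 0.136, -0.0], [0.0, -0.002, -1.0]]
wrist_force: [0.2, -0.2, -4.4]
grip_width: 0.0069
```

>>> {"name": "step_arm", "arguments": {
  "targets": [
    [[255,0,0,0.02,0],[255,0,0,0.05,0],[255,0,0,0.075,0],[255,0,0,0.09,0],[255,0,0,0.093,0],[255,0,0,0.093,0],[255,0,0,0.093,0],[255,0,0,0.093,0]]
  ]
}}

```text
t: 6.4
position: [0.5595, 0.0728, 0.1938]
eef_rot: [[-0.133, 0.991, 0.002], [0.991, 0.133, 0.0], [-0.0, 0.002, -1.0]]
wrist_force: [0.2, 0.3, -3.7]
grip_width: 0.0068
```

```bash
python3 - <<'E'
from h import *
from bench import sensors,capture
np.set_printoptions(precision=4,suppress=True)
cmd(.5578,.0734,.193,97.7)
s=sensors.read_state();T=tool(s)
for n in ('wrist','top','scene'):
    p,d=capture(n); cv2.imwrite(f'pics/{n}3.png',p); np.savez(n+'3.npz',p=p,d=d,T=T)
E
```

```text
t 6.4 pos [0.5595 0.0728 0.1938] yaw 97.66 w 0.0068 F [ 0.2  0.3 -3.7] q [ 7.4 19.6 -6.8 63.5 -0.  89.8]
shift [ 0.0009 -0.0016  0.0008] roll -0.0008
```

View pics/wrist3.png

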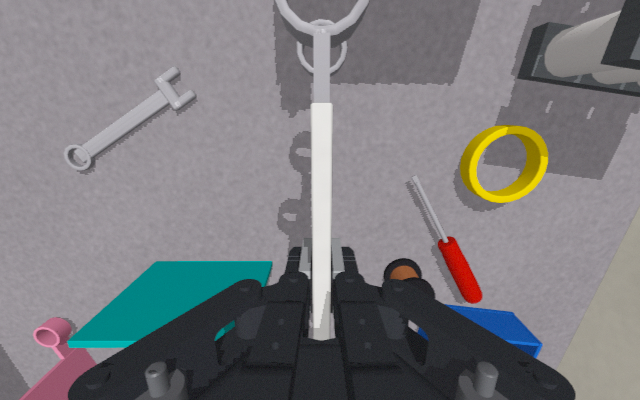

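View pics/top3.png

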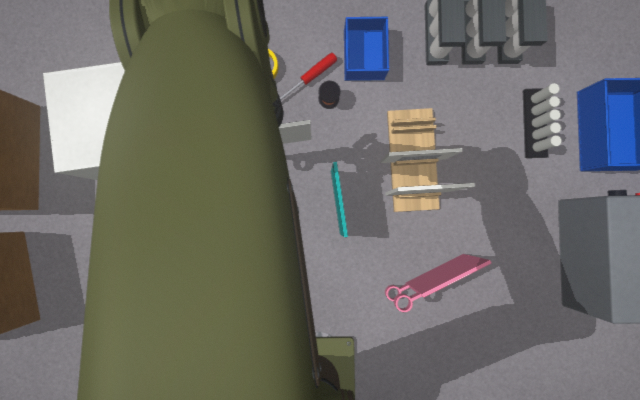

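View pics/scene3.png

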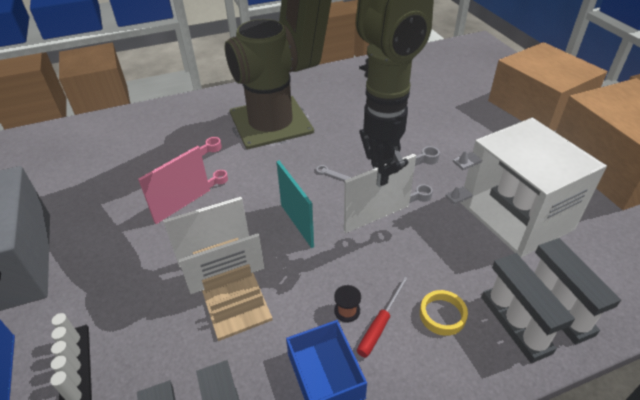

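```bash
cat > kn.py <<'E'
from h import *
def rings(img,n,ax,z0,F,u0,v0,T=None,col=(0,0,255)):
    t=np.linspace(0,2*np.pi,60)
    for dz in (0,.02,.104,.124):
        for r in (.018,.014):
            if r==.014 and dz in(0,.104): continue
            X=np.c_[ax[0]+r*np.cos(t),ax[1]+r*np.sin(t),np.full(60,z0+dz)]
            q=(proj(n,X,T)-[u0-.5,v0-.5])*F-.5
            cv2.polylines(img,[np.round(q*16).astype(int)],True,col,1,cv2.LINE_AA,4)
E
python3 - <<'E'
from h import *
from kn import rings
np.set_printoptions(precision=1,suppress=True)
for n in ('scene','wrist'):
    a=np.load(n+'3.npz'); T=a['T']; W=cloud(n,a['d'],T)*1000; p=a['p'].astype(int)
    g=(p.max(-1)-p.min(-1)<30); x,y,z=W[...,0],W[...,1],W[...,2]
    yh=np.array([-.1337,.991]); loc=(x-T[0,3]*1000)*yh[0]+(y-T[1,3]*1000)*yh[1]; lat=(x-T[0,3]*1000)*yh[1]-(y-T[1,3]*1000)*yh[0]
    for lo,hi in ((190,232),(95,128)):
        m=g&(loc>104)&(loc<160)&(abs(lat)<30)&(z>lo)&(z<hi)
        if m.sum(): print(n,m.sum(),'loc',np.percentile(loc[m],[0,1,99,100]),'lat',np.percentile(lat[m],[0,1,99,100]),'z',np.percentile(z[m],[1,5,95,99]))
    m=g&(abs(loc)<80)&(loc>30)&(abs(lat)<6)&(z>215)&(z<245); print('edge',m.sum(),np.percentile(z[m],[50,95]),np.polyfit(loc[m],lat[m],1) if m.sum()>10 else '')
    ax=(T[:2,3]*1000+121*yh)/1000; print('ax',ax*1000)
    u0,v0,u1,v1,F=(400,130,480,215,7) if n=='scene' else (240,0,400,100,5)
    im=cv2.resize(a['p'][v0:v1,u0:u1],None,fx=F,fy=F,interpolation=cv2.INTER_CUBIC)
    rings(im,n,ax,.101,F,u0,v0,T)
    cv2.imwrite(f'pics/kn_{n}.png',im)
E
```

```text
scene 245 loc [104.1 104.5 136.3 137.7] lat [-18.7 -17.2  16.9  17.6] z [205.  207.6 226.5 227.6]
scene 209 loc [104.1 104.2 137.4 137.7] lat [-17.7 -17.4  18.   18.4] z [102.4 104.3 122.8 123.4]
edge 88 [228.  234.5] [ 0.  -0.8]
ax [543.3 192.7]
wrist 1910 loc [104.  104.1 115.2 120.5] lat [-16.  -14.9  16.2  16.9] z [206.4 209.3 225.6 226.1]
wrist 612 loc [104.5 104.9 138.5 139.3] lat [-16.6 -16.5  17.9  18.7] z [102.9 107.7 121.7 122.1]
edge 2674 [232.7 233.7] [0.  0.3]
ax [543.3 192.7]
```

View pics/kn_scene.png

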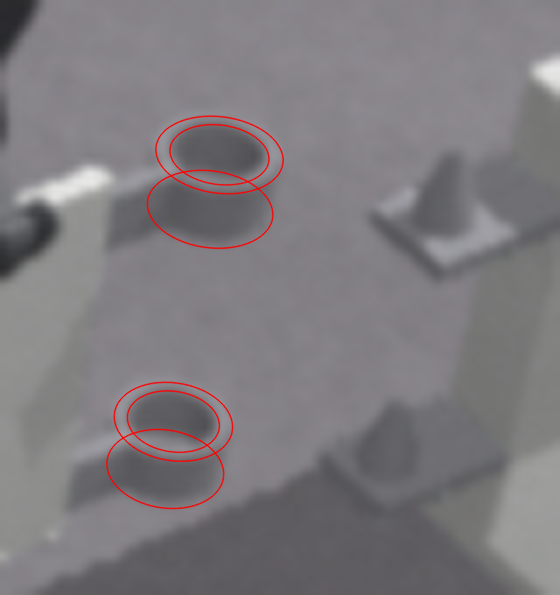

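View pics/kn_wrist.png

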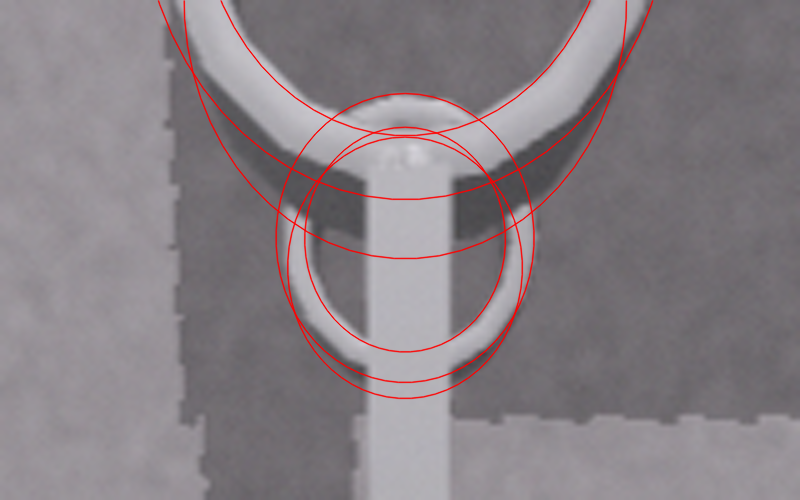

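```bash
python3 - <<'E'
from h import *
from ov import cone
a=np.load('scene3.npz'); ims=[]
u0,v0,u1,v1=445,145,482,207;F=9
for xy in ((.5285,.292),(.5285,.295)):
    im=cv2.resize(a['p'][v0:v1,u0:u1],None,fx=F,fy=F,interpolation=cv2.INTER_CUBIC)
    for z in (.052,.156): cone(im,'scene',[*xy,z],F,u0,v0)
    ims.append(im)
cv2.imwrite('pics/ov3.png',np.hstack(ims))
E
```

View pics/ov3.png

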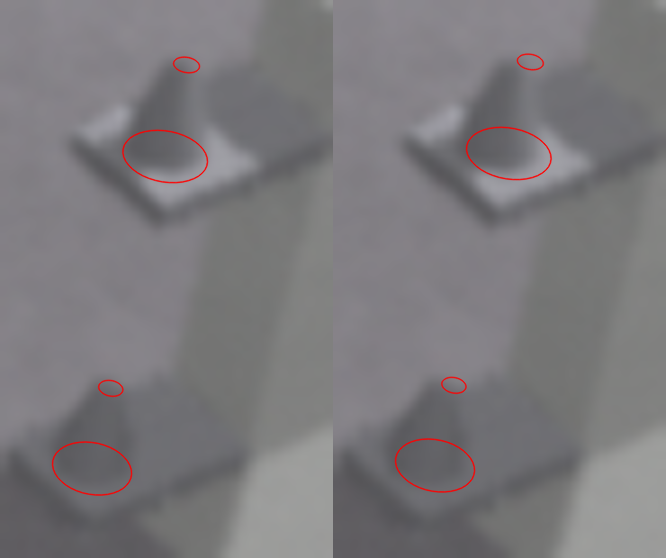

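>>> {"name": "step_arm", "arguments": {
  "targets": [
    [[255,0.01,0,0,0],[255,0.025,-0.001,0,0],[255,0.045,-0.001,0,0],[255,0.065,-0.001,0,0],[255,0.082,-0.001,0,0],[255,0.093,-0.001,0,0],[255,0.1,-0.001,0,0],[255,0.1,-0.001,0,0],[255,0.1,-0.001,0,0],[255,0.1,-0.001,0,0]]
  ]
}}

```text
t: 7.55
position: [0.5443, 0.1712, 0.1925]
eef_rot: [[-0.133, 0.991, -0.0], [0.991, 0.133, -0.0], [-0.0, -0.0, -1.0]]
wrist_force: [0.9, 0.5, -3.6]
grip_width: 0.0068
```

```bash
cat > look.py <<'E'
import sys
from h import *
from kn import rings
from ov import cone
from bench import sensors,capture
k=sys.argv[1]; np.set_printoptions(precision=4,suppress=True)
cmd(.5441,.1726,float(sys.argv[2]),97.7)
s=sensors.read_state();T=tool(s); yh=T[:2,0]; ax=T[:2,3]+.1205*yh; print('ax',ax*1000)
for n in ('scene','wrist'):
    p,d=capture(n); np.savez(n+k+'.npz',p=p,d=d,T=T); cv2.imwrite(f'pics/{n}{k}.png',p)
    u0,v0,u1,v1,F=(400,125,500,210,7) if n=='scene' else (240,0,400,100,5)
    raw=cv2.resize(p[v0:v1,u0:u1],None,fx=F,fy=F,interpolation=cv2.INTER_CUBIC); im=raw.copy()
    rings(im,n,ax,T[2,3]-.0928,F,u0,v0,T)
    for z in (.052,.156): cone(im,n,[.528,.292,z],F,u0,v0,T,(255,0,0))
    cv2.imwrite(f'pics/o_{n}{k}.png',im); cv2.imwrite(f'pics/r_{n}{k}.png',raw)
E
python3 look.py 4 .193
```

```text
t 7.55 pos [0.5443 0.1712 0.1925] yaw 97.63 w 0.0068 F [ 0.9  0.5 -3.6] q [17.5 20.4 -5.8 63.8 -0.  99.8]
shift [ 0.0014  0.     -0.0005] roll -0.0013
ax [528.2717 290.6481]
```

View pics/o_scene4.png

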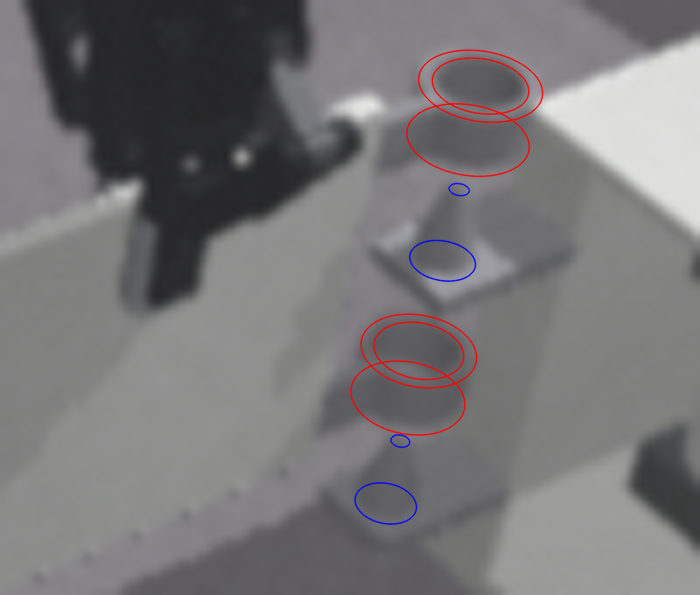

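View pics/r_scene4.png

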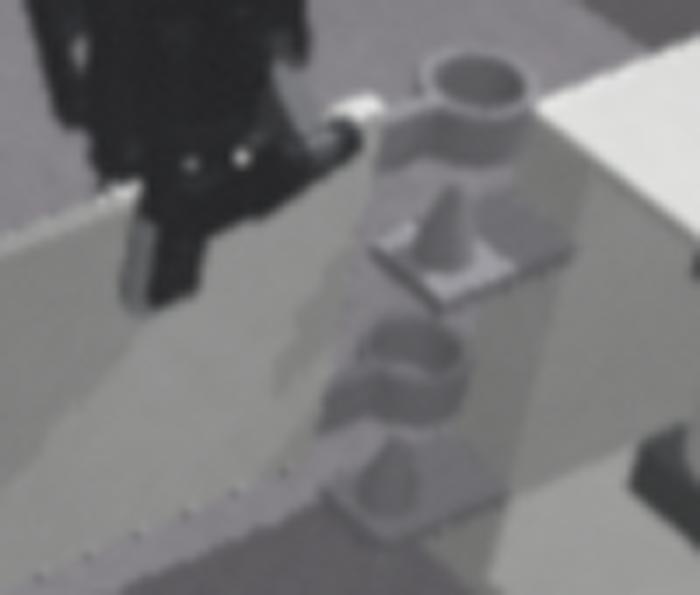

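View pics/o_wrist4.png

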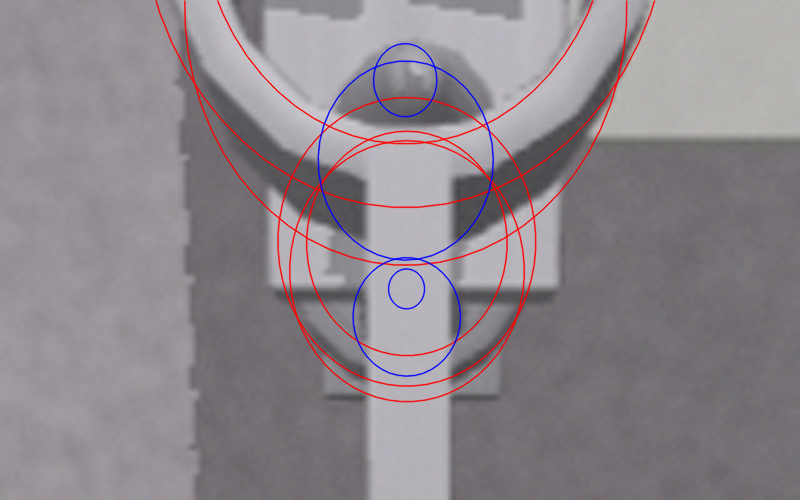

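View pics/wrist4.png

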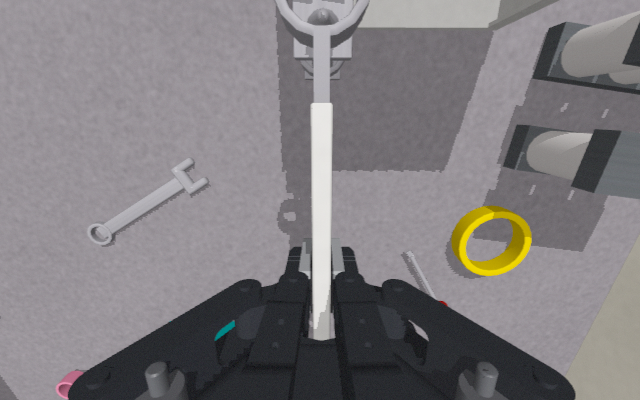

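>>> {"name": "step_arm", "arguments": {
  "targets": [
    [[255,0.0015,0,0.004,0],[255,0.0015,0,0.01,0],[255,0.0015,0,0.016,0],[255,0.0015,0,0.022,0],[255,0.0015,0,0.026,0],[255,0.0015,0,0.026,0],[255,0.0015,0,0.026,0]]
  ]
}}

```text
t: 8.35
position: [0.5439, 0.1734, 0.1664]
eef_rot: [[-0.134, 0.991, -0.0], [0.991, 0.134, -0.0], [-0.0, -0.0, -1.0]]
wrist_force: [-0.5, -0.4, -4.0]
grip_width: 0.0067
```

```bash
python3 look.py 5 .145
```

```text
t 8.35 pos [0.5439 0.1734 0.1664] yaw 97.68 w 0.0067 F [-0.5 -0.4 -4. ] q [ 17.7  21.3  -8.5  60.2   0.  100. ]
shift [-0.0008  0.0001  0.0214] roll -0.0004
ax [527.802  292.7982]
```

View pics/r_scene5.png

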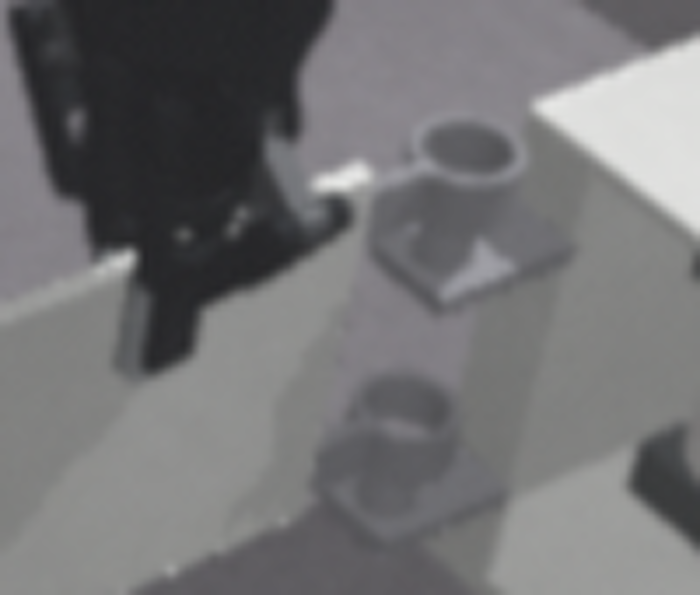

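View pics/o_wrist5.png

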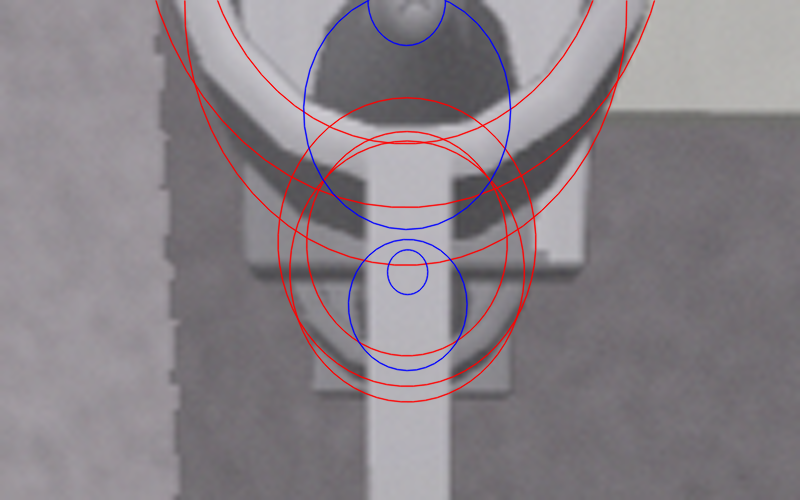

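>>> {"name": "step_arm", "arguments": {
  "targets": [
    [[255,0,0,0.003,0],[255,0,0,0.006,0],[255,0,0,0.009,0],[255,0,0,0.012,0],[255,0,0,0.013,0],[255,0,0,0.013,0]]
  ]
}}

```text
t: 9.05
position: [0.5438, 0.1733, 0.1532]
eef_rot: [[-0.134, 0.991, -0.001], [0.991, 0.134, -0.0], [-0.0, -0.001, -1.0]]
wrist_force: [0.0, -0.3, -3.0]
grip_width: 0.0069
```

```bash
python3 look.py 6 .145
```

```text
t 9.05 pos [0.5438 0.1733 0.1532] yaw 97.68 w 0.0069 F [ 0.  -0.3 -3. ] q [ 17.7  21.8  -9.8  58.5  -0.  100. ]
shift [-0.0007  0.0003  0.0082] roll -0.0004
ax [527.6542 292.6892]
```

View pics/r_scene6.png

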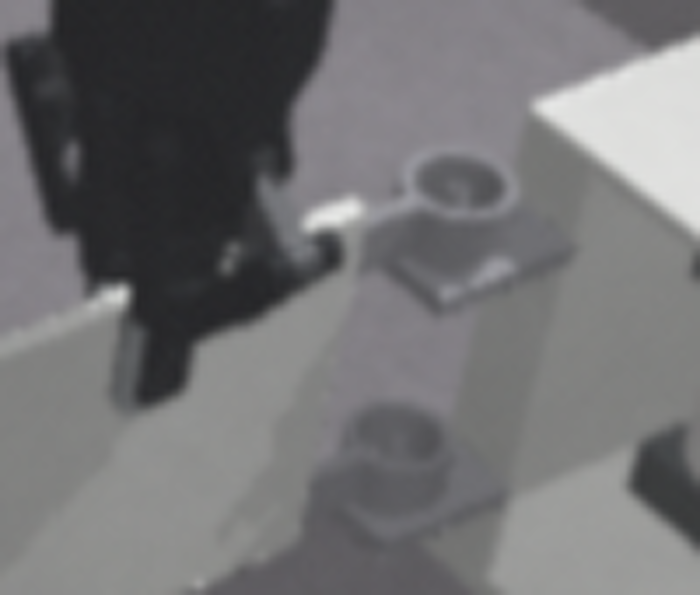

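View pics/r_wrist6.png

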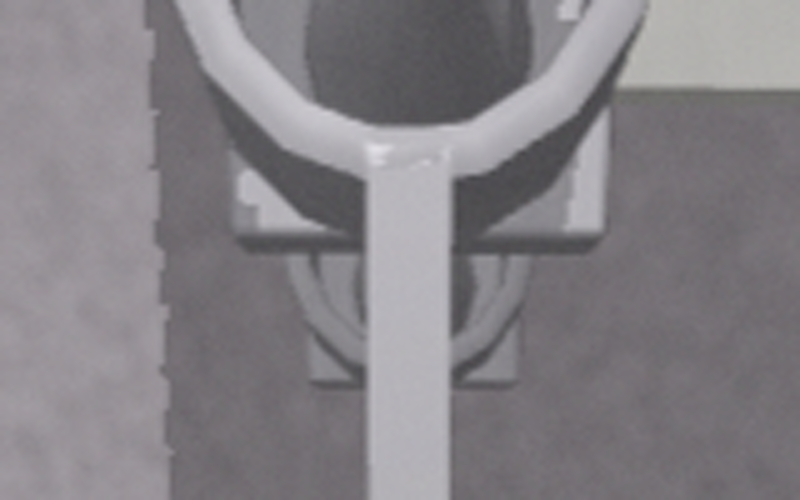

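>>> {"name": "step_arm", "arguments": {
  "targets": [
    [[255,0,0,0.002,0],[255,0,0,0.004,0],[255,0,0,0.005,0],[255,0,0,0.006,0],[255,0,0,0.006,0]]
  ]
}}

```text
t: 9.65
position: [0.5439, 0.1733, 0.1473]
eef_rot: [[-0.134, 0.991, -0.0], [0.991, 0.134, -0.0], [-0.0, -0.0, -1.0]]
wrist_force: [-0.3, -0.1, -4.1]
grip_width: 0.0068
```

>>> {"name": "step_arm", "arguments": {
  "targets": [
    [[255,0,0,0.001,0],[255,0,0,0.002,0],[255,0,0,0.002,0]]
  ]
}}

```text
t: 9.95
position: [0.5441, 0.1735, 0.1456]
eef_rot: [[-0.134, 0.991, 0.0], [0.991, 0.134, 0.0], [0.0, 0.0, -1.0]]
wrist_force: [-0.1, -1.0, -3.3]
grip_width: 0.0068
```

>>> {"name": "step_arm", "arguments": {
  "targets": [
    [[255,0,0,0.001,0],[255,0,0,0.001,0]]
  ]
}}

```text
t: 10.15
position: [0.5443, 0.1735, 0.1452]
eef_rot: [[-0.134, 0.991, 0.001], [0.991, 0.134, 0.001], [0.0, 0.001, -1.0]]
wrist_force: [-1.0, -2.0, 0.4]
grip_width: 0.007
```

>>> {"name": "step_arm", "arguments": {
  "targets": [
    [[255,0,0,0.001,0],[255,0,0,0.001,0]]
  ]
}}

```text
t: 10.35
position: [0.5445, 0.1735, 0.1447]
eef_rot: [[-0.134, 0.991, 0.002], [0.991, 0.134, 0.001], [0.001, 0.002, -1.0]]
wrist_force: [-1.6, -2.6, 4.5]
grip_width: 0.0071
```

```bash
python3 look.py 7 .145; python3 - <<'E'
from h import *
a=np.load('scene7.npz');p=a['p']; cv2.imwrite('pics/z7.png',cv2.resize(p[140:215,410:490],None,fx=8,fy=8,interpolation=cv2.INTER_CUBIC))
W=cloud('scene',a['d'])*1000
T=a['T']; x,y,z=W[...,0],W[...,1],W[...,2]; yh=T[:2,0]
r=np.hypot(x-527.7,y-292.5)
for lo,hi in ((160,185),(56,80)):
    m=(r<18.5)&(r>13.5)&(z>lo)&(z<hi); print(m.sum(),np.percentile(z[m],[1,50,90,99]))
E
```

```text
t 10.35 pos [0.5445 0.1735 0.1447] yaw 97.68 w 0.0071 F [-1.6 -2.6  4.5] q [ 17.7  22.1 -10.6  57.1   0.  100. ]
shift [-0.0009 -0.0005 -0.0003] roll -0.0003
ax [528.3755 292.9515]
173 [160.39668566 172.94853155 178.49262214 179.93365258]
154 [57.04487863 69.02442046 74.6256503  77.32445907]
```

View pics/z7.png

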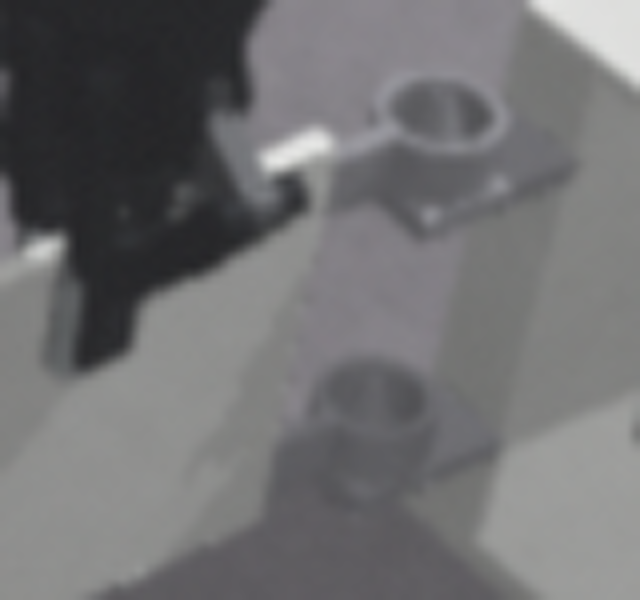

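View pics/r_wrist7.png

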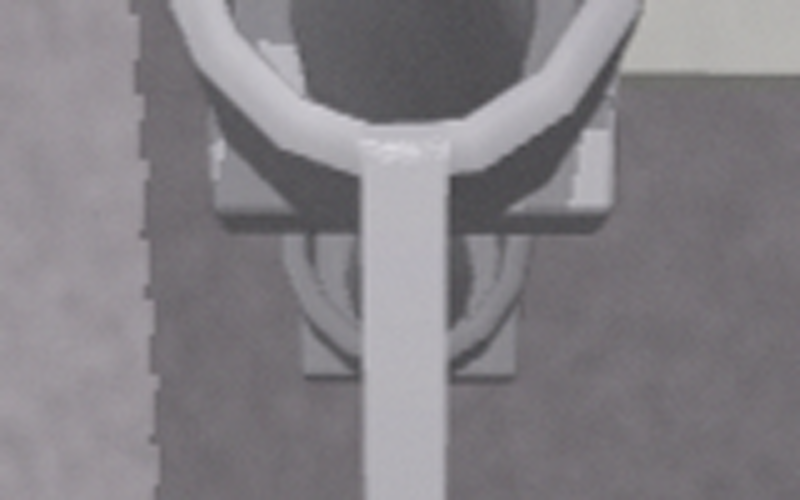

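>>> {"name": "step_arm", "arguments": {
  "targets": [
    [[255,-0.001,0,0,0],[255,-0.002,0,0,0],[255,-0.002,0,0,0],[255,-0.002,0,0,0]]
  ]
}}

```text
t: 10.85
position: [0.5446, 0.1726, 0.144]
eef_rot: [[-0.134, 0.991, 0.001], [0.991, 0.134, 0.003], [0.003, 0.001, -1.0]]
wrist_force: [-0.0, 4.0, 5.1]
grip_width: 0.0067
```

>>> {"name": "step_arm", "arguments": {
  "targets": [
    [[255,-0.001,0,0,0],[255,-0.001,0,0,0],[255,-0.001,0,0,0]]
  ]
}}

```text
t: 11.15
position: [0.5447, 0.1701, 0.1433]
eef_rot: [[-0.133, 0.991, 0.001], [0.991, 0.133, -0.001], [-0.001, 0.0, -1.0]]
wrist_force: [0.4, 3.0, 3.0]
grip_width: 0.0068
```

```bash
python3 look.py 8 .144; python3 - <<'E'
from bench import sensors
import numpy as np
print(np.round(sensors.read_state()['moment'],2))
from h import *
a=np.load('scene8.npz');p=a['p']; cv2.imwrite('pics/z8.png',cv2.resize(p[140:215,410:490],None,fx=8,fy=8,interpolation=cv2.INTER_CUBIC))
E
```

```text
t 11.15 pos [0.5447 0.1701 0.1433] yaw 97.66 w 0.0068 F [0.4 3.  3. ] q [ 17.4  22.1 -10.8  57.   -0.1  99.7]
shift [ 0.0026 -0.0003 -0.0007] roll -0.0007
ax [528.6685 289.5158]
[ 1.41 -0.01 -0.1 ]
```

View pics/z8.png

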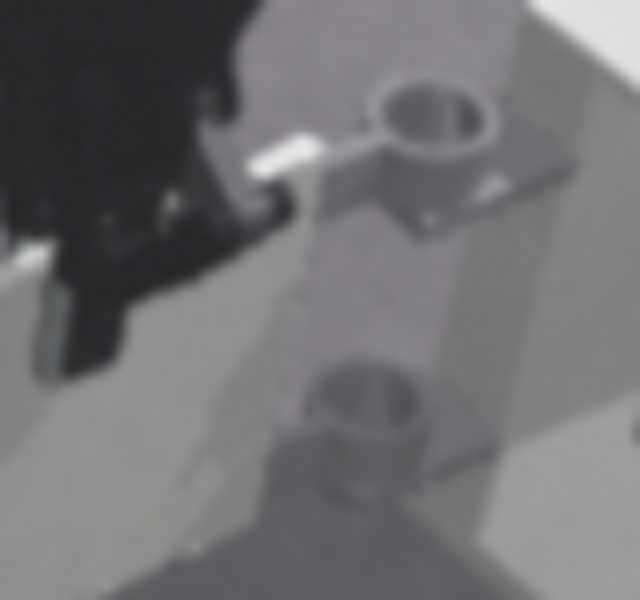

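View pics/o_scene8.png

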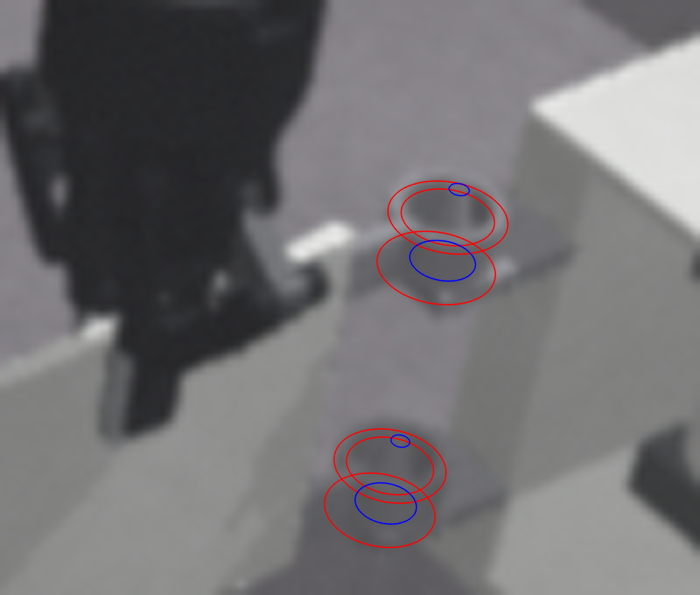

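View pics/wrist8.png

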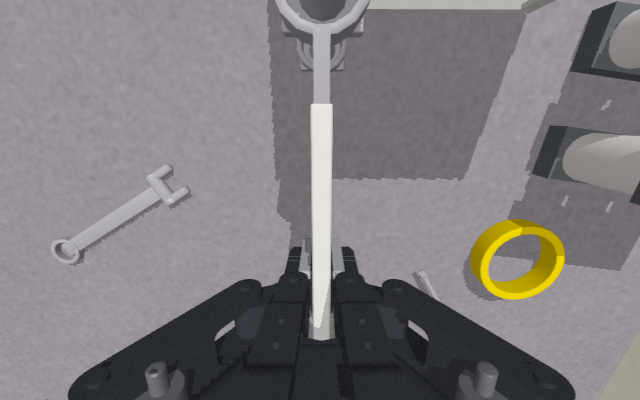

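>>> {"name": "step_arm", "arguments": {
  "targets": [
    [[255,0.001,0,0,0],[255,0.0015,0,-0.001,0],[255,0.0015,0,-0.001,0],[255,0.0015,0,-0.001,0]]
  ]
}}

```text
t: 11.65
position: [0.5443, 0.1709, 0.1443]
eef_rot: [[-0.133, 0.991, 0.0], [0.991, 0.133, -0.002], [-0.002, -0.0, -1.0]]
wrist_force: [1.2, -1.5, 0.0]
grip_width: 0.0068
```

>>> {"name": "step_arm", "arguments": {
  "targets": [
    [[225,0,0,0,0],[210,0,0,0,0],[180,0,0,0,0],[140,0,0,0,0],[100,0,0,0,0],[100,0,0,0,0],[100,0,0,0,0],[100,0,0,0,0]]
  ]
}}

```text
t: 12.45
position: [0.5442, 0.1719, 0.1445]
eef_rot: [[-0.134, 0.991, -0.0], [0.991, 0.134, -0.0], [-0.0, -0.0, -1.0]]
wrist_force: [-0.2, -0.4, 0.1]
grip_width: 0.052
```

```bash
python3 look.py 9 .144; python3 - <<'E'
from h import *
a=np.load('scene9.npz');p=a['p']; cv2.imwrite('pics/z9.png',cv2.resize(p[130:240,350:490],None,fx=5,fy=5,interpolation=cv2.INTER_CUBIC))
E
```

```text
t 12.45 pos [0.5442 0.1719 0.1445] yaw 97.68 w 0.052 F [-0.2 -0.4  0.1] q [ 17.5  22.1 -10.7  57.2  -0.   99.9]
shift [0.0007 0.     0.0005] roll -0.0004
ax [528.0594 291.3282]
```

View pics/z9.png

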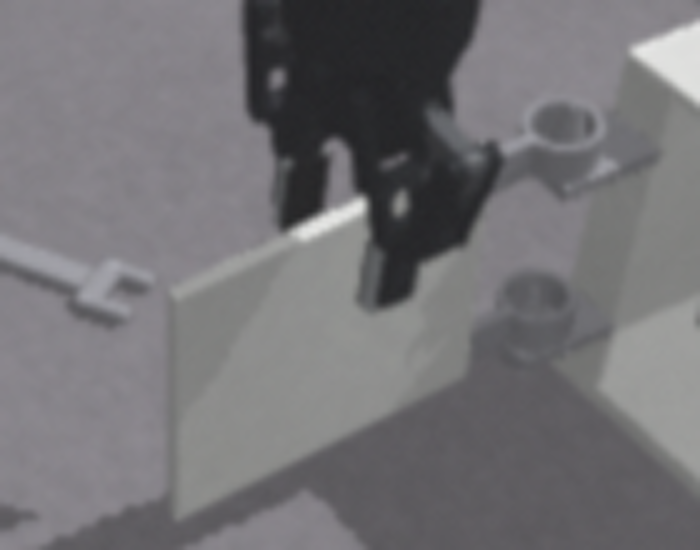

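View pics/wrist9.png

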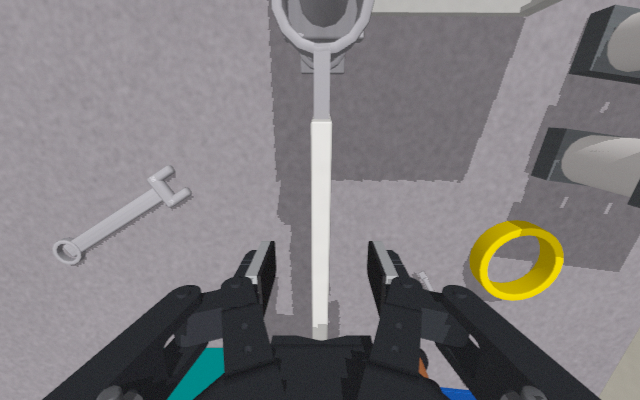

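>>> {"name": "step_arm", "arguments": {
  "targets": [
    [[100,0,0,-0.01,0],[100,0,0,-0.03,0],[100,0,0,-0.06,0],[100,0,0,-0.1,0],[100,0,0,-0.14,0],[100,-0.04,0,-0.16,0],[100,-0.08,0,-0.16,0],[100,-0.12,0,-0.16,0],[100,-0.16,0,-0.16,0],[100,-0.2,0,-0.16,0],[100,-0.2,0,-0.16,0]]
  ]
}}

```text
t: 13.65
position: [0.5713, -0.0307, 0.3052]
eef_rot: [[-0.128, 0.992, 0.001], [0.992, 0.128, -0.002], [-0.002, 0.001, -1.0]]
wrist_force: [0.1, 0.5, 0.7]
grip_width: 0.0517
```

```bash
python3 - <<'E'
from h import *
from bench import sensors,capture
np.set_printoptions(precision=3,suppress=True)
s=sensors.read_state();T=tool(s); print(s['t'],s['position'],s['wrist_force'])
out={}
for n in ('scene','wrist','top'):
    p,d=capture(n); np.savez(n+'10.npz',p=p,d=d,T=T); cv2.imwrite(f'pics/{n}10.png',p); out[n]=(p,d)
p,d=out['scene']; cv2.imwrite('pics/z10.png',cv2.resize(p[130:250,350:500],None,fx=5,fy=5,interpolation=cv2.INTER_CUBIC))
W=cloud('scene',d)*1000; x,y,z=W[...,0],W[...,1],W[...,2]
yh=np.array([-.1337,.991]); loc=(x-528)*yh[0]+(y-292)*yh[1]; lat=(x-528)*yh[1]-(y-292)*yh[0]
for lo,hi in ((156,195),(45,95)):
    r=np.hypot(loc,lat); m=(r<20)&(r>13.5)&(z>lo)&(z<hi); print('ring',m.sum(),np.percentile(z[m],[1,10,50,90,99]))
m=(abs(lat)<25)&(loc<-45)&(loc>-200)&(z>20)
P=np.c_[loc[m],lat[m],z[m]]; print(len(P),np.percentile(P,[1,50,99],axis=0))
# top edge: max z per loc bin
for a in range(-195,-45,20):
    k=P[(P[:,0]>a)&(P[:,0]<a+10)]; 
    if len(k): print(a,np.percentile(k[:,2],[1,98]),np.median(k[:,1]))
E
```

```text
13.65 [ 0.571 -0.031  0.305] [0.095 0.476 0.703]
ring 109 [156.335 157.465 167.163 178.205 180.999]
ring 206 [45.904 52.227 68.019 75.879 78.552]
2746 [[-198.413   -4.751   36.224]
 [-125.364    1.736  116.237]
 [ -47.134    4.397  182.115]]
-195 [ 31.259 172.051] 1.2287750685687637
-175 [ 35.233 173.48 ] 1.4936430743723665
-155 [ 37.609 174.621] 1.6733591151241427
-135 [ 39.792 176.569] 1.812965368594483
-115 [ 42.143 179.193] 1.9277832179805046
-95 [ 40.893 181.49 ] 2.0396658148051383
-75 [ 42.935 182.471] 2.0480050162208467
-55 [ 44.382 183.298] 2.3434002009057635
```

View pics/z10.png

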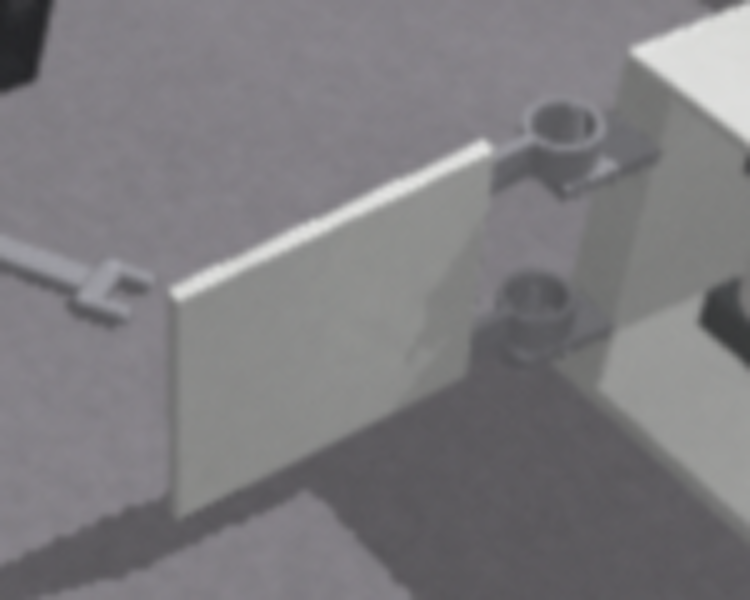

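View pics/scene10.png

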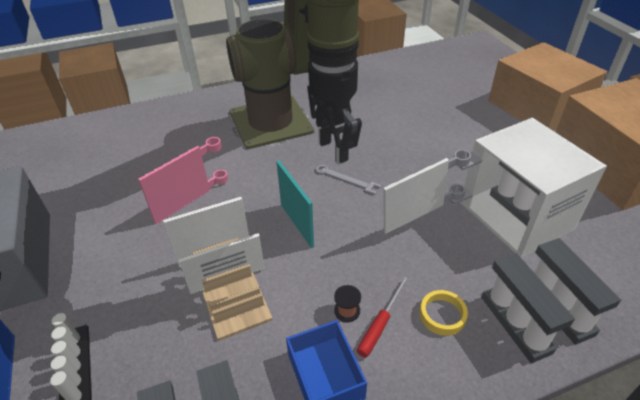

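```bash
python3 - <<'E'
from h import *
from bench import sensors,capture
np.set_printoptions(precision=2,suppress=True)
T=tool(sensors.read_state())
yh=np.array([-.1337,.991])
for n in ('scene','top'):
    D=[capture(n) for _ in range(6)]
    d=np.stack([k[1] for k in D]); d[d<=0]=np.nan; d=np.nanmedian(d,0); p=D[0][0]; d=np.nan_to_num(d)
    np.savez(n+'11.npz',p=p,d=d)
    W=cloud(n,d)*1000; x,y,z=W[...,0],W[...,1],W[...,2]
    loc=(x-528)*yh[0]+(y-292)*yh[1]; lat=(x-528)*yh[1]-(y-292)*yh[0]
    # house top slope
    m=(abs(z-190)<6)&(loc>45)&(loc<200)&(lat>-15)&(lat<170)
    A=np.c_[loc[m],lat[m],np.ones(m.sum())]; s=np.linalg.lstsq(A,z[m],rcond=None)[0]; print(n,'house top',m.sum(),s)
    # door edges: top
    E=[]
    for a in range(-195,-42,4):
        k=(loc>a)&(loc<a+4)&(abs(lat)<12)&(z>140)
        if k.sum()>2: E.append((a+2,np.nanmax(z[k])))
    E=np.array(E); 
    if len(E)>5:
        q=np.polyfit(E[:,0],E[:,1],1); print(' top edge slope deg',np.degrees(np.arctan(q[0])),'z at -40',np.polyval(q,-40),'-120',np.polyval(q,-120),'res',np.std(np.polyval(q,E[:,0])-E[:,1]))
    for zf,h in ((156,'up'),(52,'low')):
        m=(abs(loc)<24)&(abs(lat)<24)&(z>zf-4)&(z<zf+32); print(h,m.sum())
        for a in range(-22,24,4):
            k=m&(loc>a)&(loc<a+4); print('  ',a+2,k.sum(),np.nanmax(z[k])-zf if k.any() else '',end='')
        print()
p,d=np.load('top11.npz').values(); cv2.imwrite('pics/zt11.png',cv2.resize(p[110:200,140:270],None,fx=6,fy=6,interpolation=cv2.INTER_CUBIC))
E
```

```text
scene house top 4052 [  0.    -0.   191.15]
 top edge slope deg 4.1185541908486405 z at -40 183.21528806634876 -120 177.45477650821212 res 1.5717701473352677
up 307
   -20 35 22.552542111125604   -16 27 22.98683761352285   -12 30 23.00941129949345   -8 32 23.231761571240668   -4 43 29.00559874225121   0 41 30.91433904514699   4 22 24.179231011890266   8 25 25.41704348824328   12 6 2.4293622133180577   16 11 2.219992170971608   20 11 3.4539771511808226   24 8 3.175761231794013
low 291
   -20 10 21.75319882777987   -16 25 22.301721433119866   -12 45 22.329212021693962   -8 24 23.777423662980127   -4 37 29.63375603593815   0 30 30.213859429082106   4 23 24.652434752005007   8 20 24.440360032494212   12 14 25.987286959578796   16 43 26.260562584600677   20 11 24.400875819031214   24 4 3.0323358928925828
top house top 7308 [  0.     0.   189.74]
up 370
   -20 30 21.12492978303328   -16 18 22.29046498889744   -12 27 22.21925539596961   -8 50 21.98061954462318   -4 55 27.424040252345833   0 41 28.071538602238917   4 31 23.503165275292872   8 41 24.685122074230605   12 10 23.348202700713045   16 12 1.2674285024654353   20 24 1.5665235589269741   24 17 1.3267958740727295
low 177
   -20 0    -16 0    -12 2 21.650455829765036   -8 14 22.31314685116331   -4 24 24.27557000544249   0 26 27.574913974849835   4 22 27.1870867693123   8 17 22.836201559740473   12 21 22.950218279249967   16 34 23.686671251084974   20 14 24.01346115800378   24 3 1.5154902246964852
```

View pics/zt11.png

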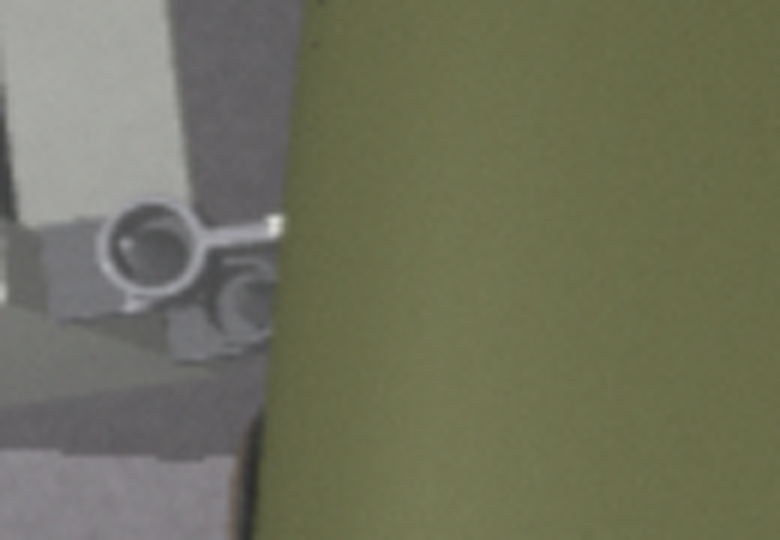

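```bash
python3 - <<'E'
from bench import sensors, workorder
s=sensors.read_state(); print(s['t'],s['wrist_force'],abs(s['dq']).max())
print(workorder.sign_off())
E
```

```text
14.4 [-0.32261296 -0.21087553  0.20464182] 0.24926747086025053
the job is handed in; nothing more can be done
None
```

I lifted the knuckled door out of the far rack slot and carried it to the housing. I brought it in straight out from the open side, about 48 mm above the feet of the pins, and lowered it, still held, onto both pins. I released it once it rested on the brackets, backed the gripper well clear and handed the job in at 14.4 s.

**Last checks:**
- **Seating:** Both rings sit around their pins. Within each camera's own readings, the outer rim of each ring top measures about 19–21 mm above its bracket. Rings 20 mm high should measure 20 mm when fully down.
- **Sag:** The door hangs straight out and sags about 4.1–4.6°. The lower figure is a fit with about 1.6 mm scatter. This is inside the 5° limit, but not by much.
- **Other parts:** The cover and the vent panel still stand in the rack, and the pink and turquoise look-alikes are where they were.
- **Robot:** The wrist force read close to zero when I handed in.

**What didn't go smoothly:** On the last few millimetres the door first touched down with a slight sideways load, most likely because one ring was against its pin. A 3 mm shift outward, away from the housing, freed it with a small slip and it settled about 1.4 mm lower. Readings showed no more than about 5 N during this. Absolute heights from the cameras read 1–3 mm high, so I judged the seating by ring height against bracket height in the same view.

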